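# Load the walnut blank into the drilling V-stop

### The arm

A 7-joint arm with a two-finger parallel gripper is mounted at the origin on the work surface. World frame = base frame: x ahead of the robot, y to its left, z up, the work surface at z = 0. Lengths are in mm, angles in rad, forces in N, time in s.
With the tool pointing down it reaches from about 425 to 1025 mm from the base axis. Payload 3.6 kg.
Tool frame: the origin (TCP) lies on the centre line of the jaws, within the pads' length; the fingertips stand 17 mm ahead of it and the grasp point (between the pads) lies 2 mm behind it; z points along the fingers, y is the line along which they close (so a half turn about z gives the same grasp; the last joint's range is limited). The gripper opens to 85 mm and grips with 20 to 120 N. Pads are 22 mm wide; open, the fingers measure 114 mm over their backs; the gripper's body (76 mm by 85 mm) begins 54 mm behind the grasp point. The pads swing forward as they close: fully open they stand 13 mm farther back than shut.
Start: joints at [1.123, 0.591, 0.048, 1.609, -0.033, 0.943, -0.034], TCP at [251.869, -679.847, 248.302] pointing down, gripper open.
Joint ranges: [-2.69, 2.69], [-0.47, 2.24], [-1.27, 1.36], [0.19, 2.51], [-1.53, 4.68], [0.08, 2.07], [-3.09, 3.09]. Speed limits (rad/s): [2.57, 2.57, 3.14, 3.14, 3.14, 3.14, 3.14].

### API

Orientations are given as a unit quaternion [w, x, y, z].
In Python, from rig import r gives the robot as it stands. The module is installed in compiled form; this text tells all that it offers. Calls block until the motion is done:
- r.move_pose(position, orientation): joint-space move of the TCP to a pose.
- r.movel(position, max_speed=150, rotation=None, stop_force=None): straight line of the TCP; rotation=None keeps the orientation; max_speed is the mean speed in mm/s. With stop_force (N) it stops when the force on the tool has changed by that much, and returns True; else False.
- r.goto_joints(angles): joint-space move.
- r.gripper_to(opening, newtons=None): finger opening in mm; newtons is the grip in N (None keeps the last); returns when the fingers have stopped.
- r.hold(seconds).
- r.solve_ik(position, orientation): joint angles nearest the present ones, or None.
- r.get_state(): the state.
- r.grab_frame(name): name is "scene" or "top" or "wrist"; returns a dict with "pixels" (384x512x3 uint8, red, green, blue), "fx", "fy", "cx", "cy" (pixels), "extrinsics" (4x4, takes a point from camera to world coordinates). Camera axes: x right, y down, z forward; pixel columns grow to the right and rows downward; lengths in mm; the calibration is good to about 2 mm. The wrist camera is an equidistant fisheye: a pixel r from the principal point sees the ray r / f radians off the axis. A picture is of the moment at which its call begins. There is no depth.
A pose or a line that the arm cannot do raises r.Unreachable and nothing moves.
- r.finish_job(): hands the job in; it is judged then, once.
The state is a dict: "time": time; "joint_pos": joint angles; "dq": joint speeds; "effort": joint torques, N m; "tool_pos": TCP position; "eef_rot": TCP orientation; "wrist_force": force on the tool from outside, world axes, zero at the start; "moment": the same for the moment, N m; "grip_width": finger opening in mm; "finger_force": force on a finger pad.
Only numpy, scipy, OpenCV 4.12 (cv2) and the standard library are available. Lean on these libraries where they do the work, as an engineer would, in place of code of your own. Each camera call takes 0.05 s, during which the arm holds its last target. There are 200 camera calls.

### The job

Get the dark walnut turning blank ready for centre drilling: swing the yellow retaining bar of the red V-stop open, clear the offcut that blocks the walnut disc aside within the blue bin, and slide the walnut disc, flat and never lifted off the bench, out through the bin's open side and fully home against both arms of the V. Then swing the bar fully shut behind it. Keep all the other stock inside the bin and do not disturb the glue bottle, tape measure, pot and jar on the bench.

Things in the scene. Friction and masses are not known exactly. Their poses are not given: they have to be found in the camera images.
- bin: Fixed stock bin, blue walls on three sides, grey floor, open to its own -y (roughly the robot's right). Inside 320 mm along its x, 240 mm along y; walls 50 mm high, 8 mm thick; floor 3 mm thick, no sill. Origin: centre of the inside area, at bench level (open edge at own y = -120 mm, back wall at +120 mm, side walls at own x = +-160 mm).
- walnut: The target: loose dark walnut disc, 96 mm diameter, 30 mm thick, about 0.16 kg, too wide to grip. Lies flat in the left or the right back half of the bin. Origin: centre of its underside, z axis up.
- maple: Loose pale maple disc of the same size (96 mm by 30 mm), in the other back half of the bin. Origin: centre of its underside.
- beech: Loose light-brown disc, 80 mm diameter, 22 mm thick, lying on the maple disc. Origin: centre of its underside.
- offcut: Loose pale wooden block, 80 mm along its x, 42 mm along its y, 34 mm high, about 0.08 kg. Lies in the bin between the walnut disc and the open side, and blocks the disc's way out. Origin: centre of its underside.
- sleeve: Loose steel cylinder, 28 mm diameter, 60 mm long along its own y, 0.12 kg, lying in the bin in front of the maple disc; it rolls. Origin: on its lowest line at mid-length as first laid; it turns as the cylinder rolls.
- vstop: Red 90-degree V-stop fixed to the bench, open to its own +y (roughly towards the bin). Origin: bench level, where the disc's centre comes when home. Arms 84 mm long, 16 thick, 26 high, touched by the disc in mid-length; no base, the disc slides on the bench. A side block, 26 mm high, at own x = 96 to 114 mm, y = -22 to +68 mm, carries the hinge post, 46 mm high.
- seat (a point): The V-stop's seat: where the centre of the walnut disc's underside comes when fully home (same point as the V-stop's origin).
- bar (a joint): Swing angle of the yellow retaining bar about its upright hinge, rad: 0 shut (bar lies across the V's mouth, pointing to the V-stop's own -x from the hinge), grows to 2.0 (end stop) as it swings outwards, over own +y, away from the V. Stiff hinge: it stays where it is left; about 2 N at 85 mm from the hinge moves it.
- bar_hinge (a point): Axis of the bar's hinge, at own x = 105 mm, y = 59 mm of the V-stop, 21 mm above the bench. The bar is 14 mm thick, its centre line passes through the hinge axis; it ends 140 mm from the axis and spans heights 8 to 34 mm. Shut, its inner face is 4 mm behind a seated disc.
- bar_knob (a point): Black knob standing on the bar's free end, 18 mm diameter, 125 mm from the hinge axis; this point is 50 mm above the bench, the knob's top 62 mm.
- glue: Loose white glue bottle, 60 mm diameter, 170 mm high, a bystander. Origin: centre of its underside.
- tape: Loose yellow tape measure, 72 x 42 x 68 mm, standing between the robot and the V-stop, a bystander. Origin: centre of its underside.
- pot: Loose terracotta pot, 90 mm diameter, 85 mm high, a bystander. Origin: centre of its underside.
- jar: Loose amber jar, 76 mm diameter, 100 mm high, at the right, a bystander. Origin: centre of its underside.

How it is judged:
By the outcome, as a careful person would: the job done as asked, in the order asked, and still so for the second after the job is handed in, with the robot touching nothing.
It also fails if it takes over 72 s, if anything falls off the work surface, if the arm or the gripper's body presses on something with over 40 N, if the wrist force passes 120 N, or if a joint passes its speed limit or range.

## Working session

There is one attempt and no reset: what is moved stays moved. The work goes in short steps, each a Python script; the robot and the scene stay as the last script left them, time stands still between calls to the robot, and variables do not carry over. Pictures are saved under pics/ and viewed, at most 10 in all, crops included, and the job is handed in when it is done.

```bash
mkdir -p pics
python3 - <<'E'
from rig import r
import cv2,numpy as np,pickle
d={}
for n in("scene","top","wrist"):
    f=r.grab_frame(n);d[n]=f
    cv2.imwrite(f"pics/{n}0.png",cv2.resize(f["pixels"][:,:,::-1],(800,600),interpolation=cv2.INTER_CUBIC))
    print(n,f["fx"],f["fy"],f["cx"],f["cy"]);print(np.round(f["extrinsics"],3))
pickle.dump(d,open("f0.pkl","wb"))
s=r.get_state();print(s["time"],s["eef_rot"],s["grip_width"])
E
```

```text
scene 390.7304800499987 390.7304800499987 258.99644361532074 187.0606235025268
[[ 5.47000e-01  4.99000e-01 -6.72000e-01  1.31914e+03]
 [ 8.37000e-01 -3.40000e-01  4.28000e-01 -5.92518e+02]
 [-1.50000e-02 -7.97000e-01 -6.04000e-01  7.32390e+02]
 [ 0.00000e+00  0.00000e+00  0.00000e+00  1.00000e+00]]
top 443.1459198495262 443.1459198495262 245.66066660416064 192.68584983116247
[[ 2.700000e-02 -9.850000e-01  1.690000e-01  3.617030e+02]
 [-1.000000e+00 -2.900000e-02 -8.000000e-03 -1.025240e+02]
 [ 1.300000e-02 -1.680000e-01 -9.860000e-01  1.263096e+03]
 [ 0.000000e+00  0.000000e+00  0.000000e+00  1.000000e+00]]
wrist 297.3186396354542 297.3186396354542 253.47132929949706 189.4453032346737
[[ 3.47000e-01 -8.95000e-01 -2.79000e-01  3.22485e+02]
 [-9.38000e-01 -3.32000e-01 -1.00000e-01 -6.53618e+02]
 [-3.00000e-03  2.97000e-01 -9.55000e-01  3.72871e+02]
 [ 0.00000e+00  0.00000e+00  0.00000e+00  1.00000e+00]]
0.15 [-8.35187329e-04  9.84299399e-01  1.76504843e-01 -1.88973140e-04] 85.37211333779605
```

View pics/top0.png

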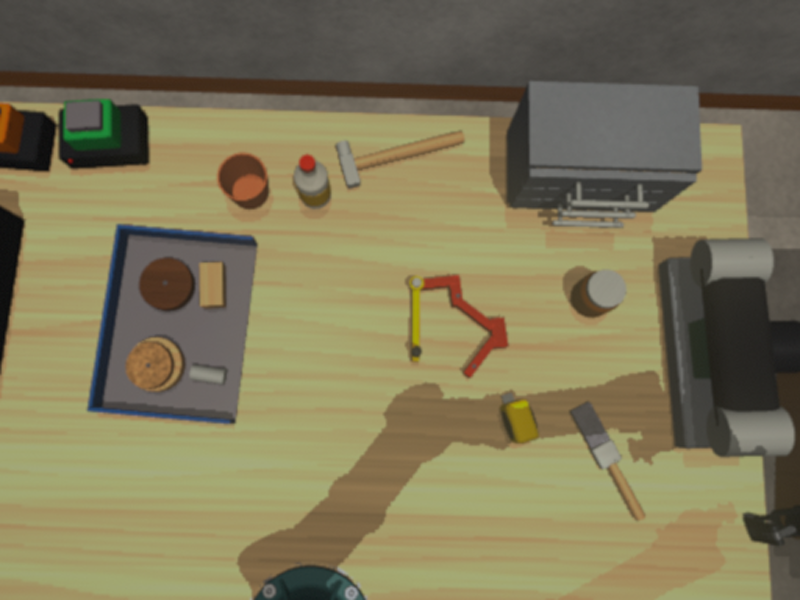

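View pics/scene0.png

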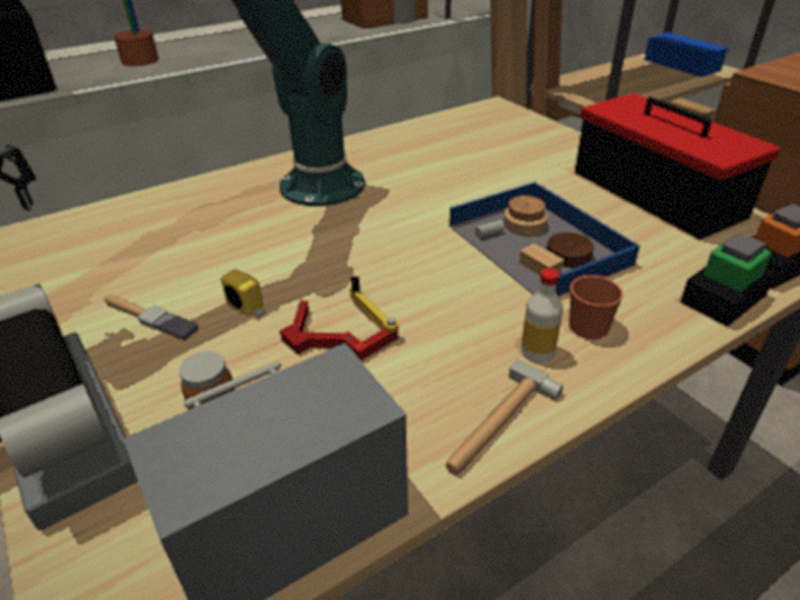

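The top view (800x600) shows walnut at (166,284), the offcut at (211,284), maple and beech at (154,364), and the sleeve at (208,373). The hinge is at (416,283), the knob at (416,351) and the V corner at about (505,333). Tape (520,420), jar (598,290), bottle (312,185) and pot (243,180) are clear of the path. The scene view shows the same things: walnut at (570,248), offcut (541,258), and bar from (392,323) to (356,285).

```bash
cat > h.py <<'E'
import numpy as np,cv2
def ray(f,u,v):
    E=f["extrinsics"]; x=(u-f["cx"])/f["fx"]; y=(v-f["cy"])/f["fy"]
    if abs(f["fx"]-297.3)<1:
        t=np.hypot(x,y); s=np.sin(t)/max(t,1e-9); d=np.array([x*s,y*s,np.cos(t)])
    else: d=np.array([x,y,1.])
    return E[:3,3],E[:3,:3]@(d/np.linalg.norm(d))
def onz(f,u,v,z):
    o,d=ray(f,u,v); return o+d*(z-o[2])/d[2]
def tri(a,b):
    (o1,d1),(o2,d2)=a,b
    k=np.linalg.lstsq(np.c_[d1,-d2],o2-o1,rcond=None)[0]
    p,q=o1+k[0]*d1,o2+k[1]*d2
    return (p+q)/2,np.linalg.norm(p-q)
def hsv(f): return cv2.cvtColor(f["pixels"],cv2.COLOR_RGB2HSV)
def blobs(f,lo,hi,amin=15,roi=None):
    m=cv2.inRange(hsv(f),np.array(lo),np.array(hi))
    if roi: k=np.zeros_like(m);u0,v0,u1,v1=roi;k[v0:v1,u0:u1]=1;m=m*k
    cs=[c for c in cv2.findContours(m,cv2.RETR_EXTERNAL,cv2.CHAIN_APPROX_NONE)[0] if cv2.contourArea(c)>=amin]
    return sorted(cs,key=cv2.contourArea,reverse=True)
E
python3 - <<'E'
import pickle;from h import *
d=pickle.load(open("f0.pkl","rb"))
t,s=d["top"],d["scene"]
ht,hs=hsv(t),hsv(s)
def P(n,u,v): print(n,d and ht[int(v*.64),int(u*.64)])
for n,u,v in[("wal",166,284),("off",211,284),("floor",180,330),("bar",416,310),("knob",416,351),("wall",180,234),("red",475,312),("beech",150,365),("sleeve",208,374),("maple",178,365),("hinge",416,283)]:P(n,u,v)
for n,u,v in[("wal",570,246),("off",541,258),("floor",500,245),("bar",370,300),("knob",355,284)]:print("s",n,hs[int(v*.64),int(u*.64)])
for n,lo,hi,roi in[("blue",(105,120,40),(125,255,255),(40,130,180,290)),("yellow",(22,150,100),(32,255,255),(250,160,285,250)),("red",(0,170,80),(8,255,255),(260,160,340,260)),("redhi",(172,170,80),(180,255,255),(260,160,340,260))]:
    for c in blobs(t,lo,hi,8,roi):
        b=cv2.minAreaRect(c);print(n,cv2.contourArea(c),np.round(cv2.boxPoints(b)).tolist())
# zoomed crops
a=cv2.resize(t["pixels"][135:275,50:335,::-1],None,fx=2.8,fy=2.8,interpolation=cv2.INTER_CUBIC)
b=cv2.resize(s["pixels"][110:240,170:420,::-1],(798,200*2),interpolation=cv2.INTER_CUBIC)[:200*2]
cv2.imwrite("pics/crop_t.png",a);print(a.shape)
E
```

```text
wal [11 54 80]
off [ 18 124 166]
floor [  7  21 107]
bar [ 29 241 167]
knob [24 56 68]
wall [108 137  84]
red [  6 188 145]
beech [ 15 123 129]
sleeve [ 28  25 144]
maple [ 19 121 165]
hinge [ 28  23 153]
s wal [ 13 138  76]
s off [ 16 121 188]
s floor [ 13  22 106]
s bar [ 24 156 190]
s knob [ 96 255   5]
blue 304.5 [[57.0, 262.0], [71.0, 141.0], [160.0, 152.0], [146.0, 272.0]]
yellow 162.0 [[262.0, 177.0], [270.0, 177.0], [270.0, 221.0], [262.0, 221.0]]
yellow 8.0 [[264.0, 228.0], [267.0, 228.0], [267.0, 231.0], [264.0, 231.0]]
red 479.5 [[270.0, 180.0], [303.0, 165.0], [331.0, 226.0], [298.0, 241.0]]
(392, 798, 3)
```

View pics/crop_t.png

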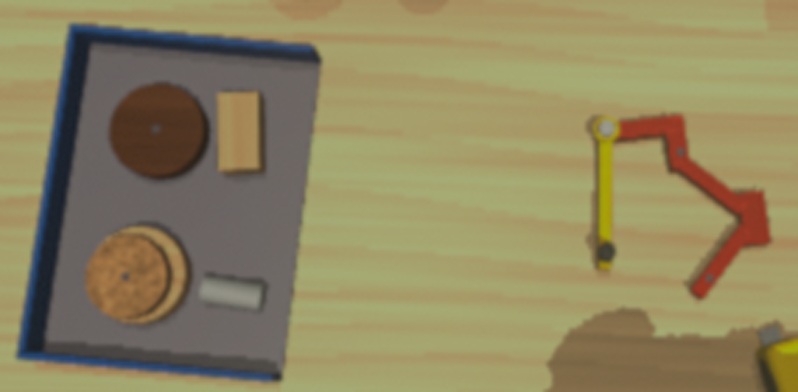

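The crop gives the hinge at (604,128), knob (605,251), V arm ends at about (678,160) and (700,290), and the vertex at about (750,215). The walnut is at (158,130), and the offcut spans (218..263, 92..172).

Run:
```python
import pickle;from h import *
d=pickle.load(open("f0.pkl","rb"));t,s=d["top"],d["scene"]
C=lambda x,y:(50+(x+.5)/2.8-.5,135+(y+.5)/2.8-.5)
S=lambda x,y:((x+.5)*.64-.5,(y+.5)*.64-.5)
for n,p,z in[("hinge",(604,128),46),("knob",(605,251),62),("walnut",(158,130),30),("off",(240,132),34),("offTL",(218,92),34),("offTR",(261,92),34),("offBR",(263,172),34),("offBL",(219,172),34),("binTL",(70,26),50),("binTR",(316,47),50),("binBL",(19,354),50),("binBR",(280,378),50),("maple",(140,275),30),("beech",(126,275),52),("sleeve",(232,292),28),("sbA",(668,117),26),("sbB",(684,116),26),("vert",(766,190),26),("vertB",(768,243),26),("armend",(690,290),26),("armend2",(705,297),26)]:
    print(n,np.round(onz(t,*C(*p),z),1))
for n,p,z in[("tape",(520,415),68),("jar",(606,288),100),("glue",(307,163),170),("pot",(241,173),85)]:print(n,np.round(onz(t,*S(*p),z),1))
for n,p,q in[("knob",(605,251),(355,279)),("walnut",(158,130),(571,246)),("hinge",(604,128),(392,321))]:
    print("tri",n,tri(ray(t,*C(*p)),ray(s,*S(*q))))
```

```text
hinge [ 606.4 -167.1   46. ]
knob [ 481.5 -169.6   62. ]
walnut [594.3 281.9  30. ]
off [593.9 198.4  34. ]
offTL [634.4 223.4  34. ]
offTR [635.7 180.   34. ]
offBR [553.9 172.7  34. ]
offBL [552.6 216.5  34. ]
binTL [694.3 372.3  50. ]
binTR [680.  124.3  50. ]
binBL [367.6 391.2  50. ]
binBR [351.6 139.6  50. ]
maple [448. 288.  30.]
beech [446.  294.5  52. ]
sleeve [433.9 196.7  28. ]
sbA [ 623.8 -233.2   26. ]
sbB [ 625.3 -249.5   26. ]
vert [ 551.4 -333.1   26. ]
vertB [ 497.8 -335.    26. ]
armend [ 448.6 -257.    26. ]
armend2 [ 442.1 -272.    26. ]
tape [ 376.1 -349.9   68. ]
jar [ 595.  -492.6  100. ]
glue [777.2  22.1 170. ]
pot [787.2 148.1  85. ]
tri knob (array([ 481.71528106, -169.96684395,   59.07899264]), np.float64(0.41598846124161765))
tri walnut (array([595.64856986, 283.90340595,  27.24094819]), np.float64(2.6845210982971737))
tri hinge (array([ 607.28786092, -167.38349207,   41.56618409]), np.float64(0.040093015608297186))
```

```bash
cat >> h.py <<'E'
def Q(a): return [0,float(np.cos(a/2)),float(np.sin(a/2)),0]   # tool x at world angle a, y at a-90deg
E
python3 - <<'E'
from rig import r
from h import *
import pickle
for p in[(500,-200,100),(660,-90,100),(640,195,100),(594,345,100)]:
    for a in(-180,-90,0,90): 
        j=r.solve_ik(p,Q(np.radians(a))); print(p,a,None if j is None else np.round(j,2))
r.move_pose((500,-210,300),Q(np.radians(0)))
d={"v":r.grab_frame("wrist")}
r.move_pose((560,230,300),Q(np.radians(0)))
d["b"]=r.grab_frame("wrist")
d["t"]=r.grab_frame("top")
pickle.dump(d,open("f1.pkl","wb"))
cv2.imwrite("pics/w1.png",np.vstack([d["v"]["pixels"],d["b"]["pixels"]])[:,:,::-1][:, :])
im=np.hstack([d["v"]["pixels"],d["b"]["pixels"]])[:,:,::-1]
cv2.imwrite("pics/wv.png",cv2.resize(d["v"]["pixels"][:,:,::-1],(800,600),interpolation=cv2.INTER_CUBIC))
cv2.imwrite("pics/wb.png",cv2.resize(d["b"]["pixels"][:,:,::-1],(800,600),interpolation=cv2.INTER_CUBIC))
print(np.round(d["v"]["extrinsics"],3),r.get_state()["time"])
E
```

```text
(500, -200, 100) -180 [ 0.68  0.64 -0.54  2.11  0.62  0.55  1.26]
(500, -200, 100) -90 [-0.02  0.63  0.44  2.14 -0.58  0.48 -2.27]
(500, -200, 100) 0 [ 0.24  0.59  0.08  2.13 -0.11  0.43 -1.17]
(500, -200, 100) 90 [ 0.47  0.59 -0.24  2.12  0.3   0.46 -0.  ]
(660, -90, 100) -180 [ 0.48  0.78 -0.63  1.82  0.64  0.76  1.08]
(660, -90, 100) -90 [-0.26  0.76  0.49  1.85 -0.55  0.67 -2.57]
(660, -90, 100) 0 [ 0.02  0.7   0.07  1.84 -0.08  0.61 -1.44]
(660, -90, 100) 90 [ 0.27  0.71 -0.3   1.83  0.33  0.65 -0.23]
(640, 195, 100) -180 [ 0.07  0.79 -0.67  1.81  0.68  0.78  0.62]
(640, 195, 100) -90 [-0.69  0.76  0.51  1.85 -0.56  0.68 -3.  ]
(640, 195, 100) 0 [-0.4   0.7   0.05  1.83 -0.06  0.61 -1.88]
(640, 195, 100) 90 [-0.16  0.72 -0.3   1.82  0.33  0.65 -0.66]
(594, 345, 100) -180 [-0.18  0.8  -0.64  1.77  0.65  0.79  0.42]
(594, 345, 100) -90 [ 0.04  0.99 -1.08  1.76  1.01  1.06  1.73]
(594, 345, 100) 0 [-0.61  0.72  0.03  1.79 -0.04  0.64 -2.13]
(594, 345, 100) 90 [-0.3   0.75 -0.44  1.77  0.46  0.72 -1.  ]
[[-3.00000e-03 -9.55000e-01 -2.97000e-01  5.75270e+02]
 [-1.00000e+00  2.00000e-03  1.00000e-03 -2.11684e+02]
 [-0.00000e+00  2.97000e-01 -9.55000e-01  4.25629e+02]
 [ 0.00000e+00  0.00000e+00  0.00000e+00  1.00000e+00]] 3.8667
```

View pics/wv.png

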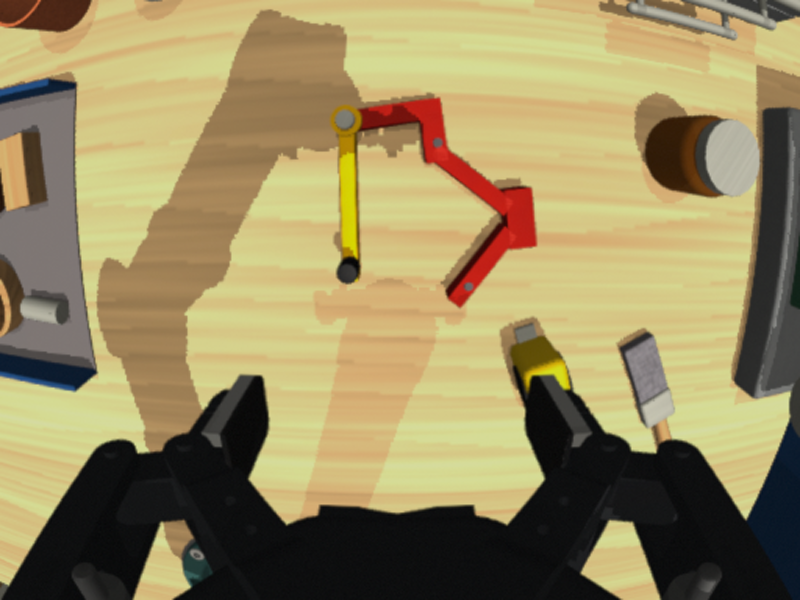

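View pics/wb.png

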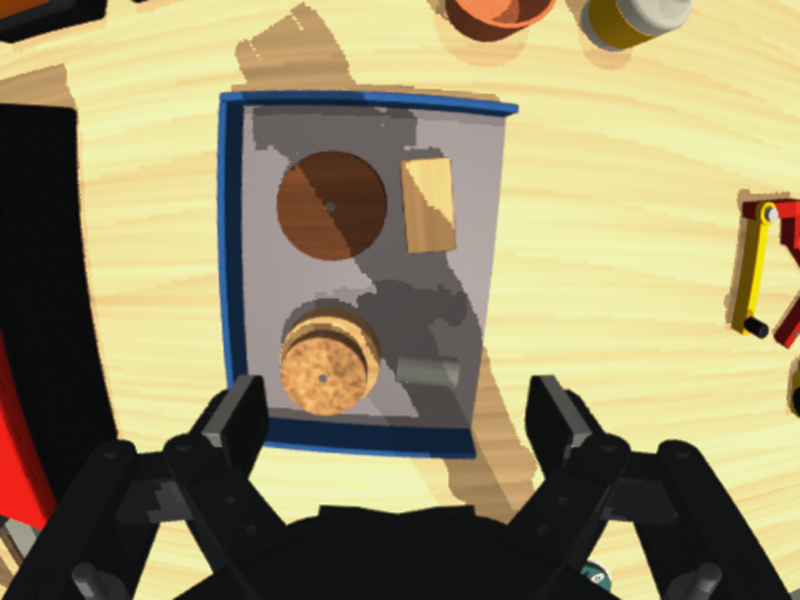

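The V view shows the hinge post at (345,119), knob at (348,267), screws at (437,143) and (468,286), and the vertex back edge from (532,187) to (537,246). The bin view shows the walnut at (332,205), offcut top corners at (402,160), (450,157), (456,248) and (408,253), and the sleeve at (428,371).

Run:
```python
import pickle;from h import *
d=pickle.load(open("f1.pkl","rb"));v,b=d["v"],d["b"];f0=pickle.load(open("f0.pkl","rb"));t=f0["top"]
S=lambda x,y:((x+.5)*.64-.5,(y+.5)*.64-.5)
C=lambda x,y:(50+(x+.5)/2.8-.5,135+(y+.5)/2.8-.5)
o={}
for n,p,z in[("hinge",(345,119),46),("knob",(348,267),62),("sc1",(437,143),26),("sc2",(468,286),26),("vb1",(532,187),26),("vb2",(537,246),26),("blkA",(436,98),26),("blkB",(441,118),26),("armend",(447,299),26),("armend2",(461,307),26)]:
    o[n]=onz(v,*S(*p),z);print(n,np.round(o[n],1))
for n,p,z in[("walnut",(332,205),30),("o1",(402,160),34),("o2",(450,157),34),("o3",(456,248),34),("o4",(408,253),34),("binTL",(220,94),50),("binTR",(518,105),50),("open1",(506,117),3),("open2",(473,428),3),("backin1",(243,107),3),("sl1",(400,371),14),("sl2",(459,373),14),("maple",(330,360),30),("beech",(322,375),52),("wallinR",(500,112),50)]:
    print(n,np.round(onz(b,*S(*p),z),1))
# red mask lines: inner arm faces -> fit using contour
c=blobs(v,(0,170,60),(8,255,255),50,(220,55,350,200))[0]
ep=cv2.approxPolyDP(c,2,True)[:,0];print([(tuple(p.tolist()),np.round(onz(v,*p,26)[:2],1).tolist()) for p in ep])
w=blobs(b,(0,60,20),(20,200,130),200,(165,85,260,175))[0];print(cv2.fitEllipse(w))
print("tri hinge",tri(ray(v,*S(345,119)),ray(t,*C(604,128))),"knob",tri(ray(v,*S(348,267)),ray(t,*C(605,251))),"wal",tri(ray(b,*S(332,205)),ray(t,*C(158,130))),"off",tri(ray(b,*S(429,204.5)),ray(t,*C(240,132))))
```

```text
hinge [ 606.5 -170.4   46. ]
knob [ 487.1 -172.3   62. ]
sc1 [ 586.9 -246.1   26. ]
sc2 [ 460.6 -275.9   26. ]
vb1 [ 551.2 -330.6   26. ]
vb2 [ 498.2 -338.2   26. ]
blkA [ 626.  -245.1   26. ]
blkB [ 608.6 -249.4   26. ]
armend [ 448.4 -257.2   26. ]
armend2 [ 440.7 -270.3   26. ]
walnut [595.2 282.5  30. ]
o1 [633.  222.6  34. ]
o2 [635.8 182.5  34. ]
o3 [557.8 176.1  34. ]
o4 [553.4 217.5  34. ]
binTL [695.4 373.1  50. ]
binTR [680.9 128.7  50. ]
open1 [674.6 127.7   3. ]
open2 [354.4 144.9   3. ]
backin1 [688.  368.4   3. ]
sl1 [431.1 224.4  14. ]
sl2 [428.1 165.7  14. ]
maple [450.4 290.6  30. ]
beech [445.6 295.3  52. ]
wallinR [674.2 143.8  50. ]
[((230, 70), [615.9, -180.8]), ((231, 82), [599.6, -182.0]), ((267, 77), [606.1, -229.5]), ((272, 102), [572.5, -236.1]), ((281, 105), [568.6, -248.2]), ((324, 139), [523.4, -308.4]), ((324, 143), [517.8, -308.6]), ((286, 187), [454.5, -257.1]), ((288, 192), [447.1, -260.2]), ((294, 196), [441.1, -269.0]), ((325, 158), [496.7, -311.1]), ((342, 157), [498.5, -336.0]), ((339, 120), [550.5, -328.8]), ((319, 121), [548.1, -300.4]), ((285, 94), [583.5, -253.4]), ((281, 63), [625.4, -248.0])]
((211.83865356445312, 131.07553100585938), (69.2849349975586, 69.80097198486328), 107.09613037109375)
tri hinge (array([ 608.37246925, -168.39527889,   32.38557461]), np.float64(1.8685377272124277)) knob (array([ 483.15153661, -170.535314  ,   45.61616843]), np.float64(0.0041757906267713)) wal (array([594.86173054, 282.89024008,  26.85294656]), np.float64(0.019845809684546564)) off (array([594.82281287, 199.53595752,  29.20400527]), np.float64(0.05510786467852477))
```

```bash
cat >> h.py <<'E'
YAW=0.129; H=np.array([607.,-169.]); SEAT=np.array([510.,-242.])
OWN=lambda x,y: SEAT+np.array([np.cos(YAW)*x-np.sin(YAW)*y,np.sin(YAW)*x+np.cos(YAW)*y])
def barpos(th,rho,s):
    """point beside the bar at angle th; s>0 on its outer side; tool yaw with y along the bar"""
    f=np.pi+YAW-th
    return H+rho*np.array([np.cos(f),np.sin(f)])+s*np.array([np.sin(f),-np.cos(f)]), f-np.pi/2
E
python3 - <<'E'
from rig import r
from h import *
r.gripper_to(0)
p,a=barpos(.11,95,-36)
r.move_pose((*p,80),Q(a))
hit=r.movel((*p,14),45,stop_force=4)
z=r.get_state()["tool_pos"][2];print("hit",hit,z)
z=(z if hit else 17)+12
r.movel((*p,z),80)
p,a=barpos(.11,95,-20);r.movel((*p,z),80)
for th in np.linspace(.11,1.93,7)[1:]:
    p,a=barpos(th,95,-18)
    if r.movel((*p,z),110,rotation=Q(a),stop_force=15):print("stop",th)
s=r.get_state();print(s["time"],s["tool_pos"],s["wrist_force"])
p,a=barpos(1.85,95,-30);r.movel((*p,z),150)
r.movel((*p,130),250)
f=r.grab_frame("wrist")
cv2.imwrite("pics/w2.png",f["pixels"][:,:,::-1])
f=r.grab_frame("top")
for c in blobs(f,(22,130,90),(33,255,255),20,(200,130,300,230)):
    ys=c[:,0].astype(float);e=np.array([onz(f,*q,34)[:2] for q in ys]);vx,vy,x0,y0=cv2.fitLine(e.astype(np.float32),cv2.DIST_L2,0,.01,.01).ravel()
    print(cv2.contourArea(c),e.min(0),e.max(0),np.degrees(np.arctan2(vy,vx)))
E
```

```text
hit True 17.119706424204352
11.0583 [610.02740271 -72.84787998  28.93116962] [ 0.09049541 -0.50394052 -0.06819384]
104.0 [ 595.4435045  -180.93907792] [ 621.64111466 -135.30746296] 78.818756
```

Run:
```python
from rig import r
from h import *
import pickle
a=.072; u=np.array([np.cos(a),np.sin(a)]); c=np.array([595.,199.5])
P=lambda k:c+k*u
r.move_pose((*P(61),130),Q(a)); r.gripper_to(14)
print(r.movel((*P(61),26),120,stop_force=6), r.get_state()["tool_pos"])
if r.get_state()["tool_pos"][2]<30:
    print(r.movel((*P(-46),26),100,stop_force=20), r.get_state()["wrist_force"])
    r.movel((*P(-34),26),120)
r.movel((*P(-34),130),250)
r.move_pose((590,240,300),Q(0))
f=r.grab_frame("wrist");pickle.dump(f,open("f2.pkl","wb"));print(r.get_state()["time"])
cv2.imwrite("pics/w3.png",f["pixels"][:,:,::-1])
```

```text
False [656.60816761 204.05107863  26.73906377]
False [ 0.49222841 -0.57326887  0.59208543]
17.2167
```

View pics/w3.png

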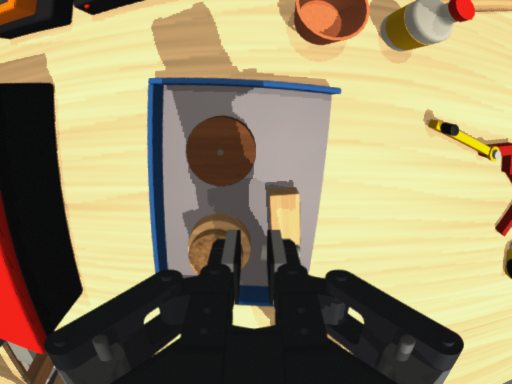

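The offcut's end is now at (270–298,195), clear of the walnut at (221,151), and the bar stands open at (465,137).

```bash
cat >> h.py <<'E'
def pushpos(c,a,back): return np.asarray(c)+back*np.array([np.cos(a),np.sin(a)])  # tool x points away from push
E
python3 - <<'E'
from rig import r
from h import *
import pickle
f=pickle.load(open("f2.pkl","rb"))
print("off end",onz(f,270,195,34),onz(f,298,194,34))
w=np.array(onz(f,221,151,30)[:2]);print("walnut",w)
assert abs(w-[595,282.5]).max()<6
B=np.array([609.,100.]); d=w-B; a=np.arctan2(d[1],d[0])
p=pushpos(w,a,62)
r.move_pose((*p,100),Q(a)); r.gripper_to(60)
r.movel((*p,45),150,stop_force=6)
hit=r.movel((*p,8),45,stop_force=4); z=r.get_state()["tool_pos"][2]; print("floor",hit,z)
z+=5
r.movel((*p,z),80)
print(r.movel((*pushpos(B,a,48.5),z),100,stop_force=25))
s=r.get_state();print(s["time"],s["tool_pos"],s["wrist_force"],s["grip_width"])
f=r.grab_frame("wrist");pickle.dump((f,a,z),open("f3.pkl","wb"))
t=r.grab_frame("top");cv2.imwrite("pics/t4.png",np.hstack([t["pixels"][120:300,:340],f["pixels"][::2,::2][:180]])[:,:,::-1])
E
```

```text
off end [533.94719975 216.21357068  34.        ] [535.32562358 177.1657073   34.        ]
walnut [594.9945297  282.68716426]
floor True 15.048437995700848
False
22.4 [605.25677895 148.91885152  20.07672949] [ 0.66447464 -0.40201486  0.24635948] 59.801304795959275
```

View pics/t4.png

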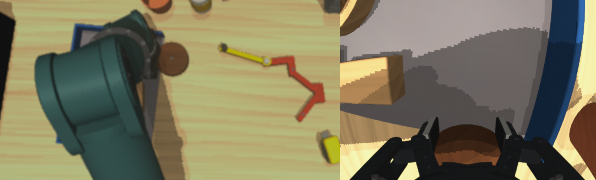

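The walnut is cradled between the fingers and out of the bin at (174,60) of the top crop, and the bar is still open. I'll continue to the V.

Run:
```python
from rig import r
from h import *
import pickle
_,a0,z=pickle.load(open("f3.pkl","rb"))
B=np.array([609.,100.]);W=OWN(0,45);d=B-W;a1=np.arctan2(d[1],d[0]);a2=np.pi/2+YAW
print(np.degrees([a0,a1,a2]),W)
def go(c,a,v,sf=30): return r.movel((*pushpos(c,a,48.5),z),v,rotation=Q(a),stop_force=sf)
n=4
for i in range(1,n+1):   # turn while advancing a little
    go(B+(W-B)*.06*i,a0+(a1-a0)*i/n,100)
k=W+(B-W)*.25
go(k,a1,110)
for i in range(1,n+1):
    go(k+(W-k)*i/n,a1+(a2-a1)*i/n,80)
print("home",go(OWN(0,-4),a2,50,10))
s=r.get_state();print(s["time"],s["tool_pos"],s["wrist_force"],"exp",pushpos(SEAT,a2,48.5))
r.movel((*pushpos(OWN(0,0),a2,62),z),120)
r.movel((*pushpos(OWN(0,0),a2,62),100),250)
f=r.grab_frame("wrist");pickle.dump(f,open("f4.pkl","wb"))
cv2.imwrite("pics/w5.png",f["pixels"][:,:,::-1])
```

```text
[94.38393014 70.58851076 97.39115556] [ 504.21108678 -197.37390356]
home False
28.2667 [ 504.90115231 -195.19432464   20.02037563] [0.4208363  6.03398058 0.29850479] exp [ 503.76083797 -193.90298495]
```

View pics/w5.png

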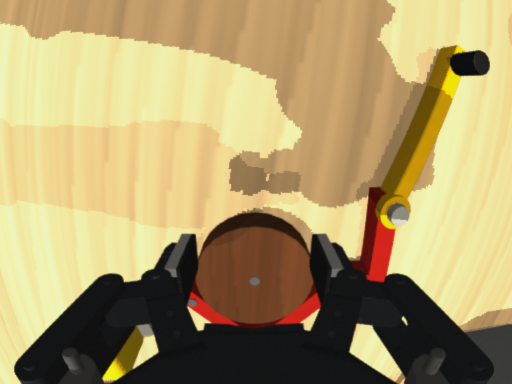

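The walnut sits in the V at (254,270), with red arms showing on both sides. I'll do a final nudge with closed fingers to seat it, then close the bar.

Run:
```python
from rig import r
from h import *
import pickle
a2=np.pi/2+YAW; z=26
r.gripper_to(0)
r.movel((*pushpos(OWN(0,0),a2,74),z),180,rotation=Q(a2),stop_force=8)
print("push",r.movel((*pushpos(OWN(0,-8),a2,59),z),45,stop_force=14))
s=r.get_state();q=np.array(s["tool_pos"][:2])-SEAT
print(s["time"],s["wrist_force"],"disc centre own approx",np.cos(YAW)*q[0]+np.sin(YAW)*q[1],-np.sin(YAW)*q[0]+np.cos(YAW)*q[1]-59)
r.movel((*pushpos(OWN(0,0),a2,72),z),120)
r.movel((*pushpos(OWN(0,0),a2,72),110),250)
r.move_pose((480,-235,300),Q(0))
f=r.grab_frame("wrist");pickle.dump(f,open("f5.pkl","wb"))
v=f["pixels"]
w=blobs(f,(0,60,20),(20,220,140),300)
for c in w[:3]:
    e=cv2.fitEllipse(c);print(e,onz(f,*e[0],30))
i=cv2.resize(v[60:210,170:370,::-1],(800,600),interpolation=cv2.INTER_CUBIC);cv2.imwrite("pics/w6.png",i)
```

```text
push True
30.6917 [-0.15943822 -0.34698684 -0.14372593] disc centre own approx 2.2671031004679767 -1.536583618139339
((262.91778564453125, 131.6927490234375), (72.29331970214844, 75.91680908203125), 93.09107208251953) [ 511.73996746 -246.65286763   30.        ]
((429.7410583496094, 83.41051483154297), (51.69009017944336, 59.96394729614258), 102.6080322265625) [ 594.66235944 -492.23217181   30.        ]
((19.018417358398438, 152.3118896484375), (13.109845161437988, 62.987953186035156), 171.46450805664062) [497.21020324 165.043849    30.        ]
```

View pics/w6.png

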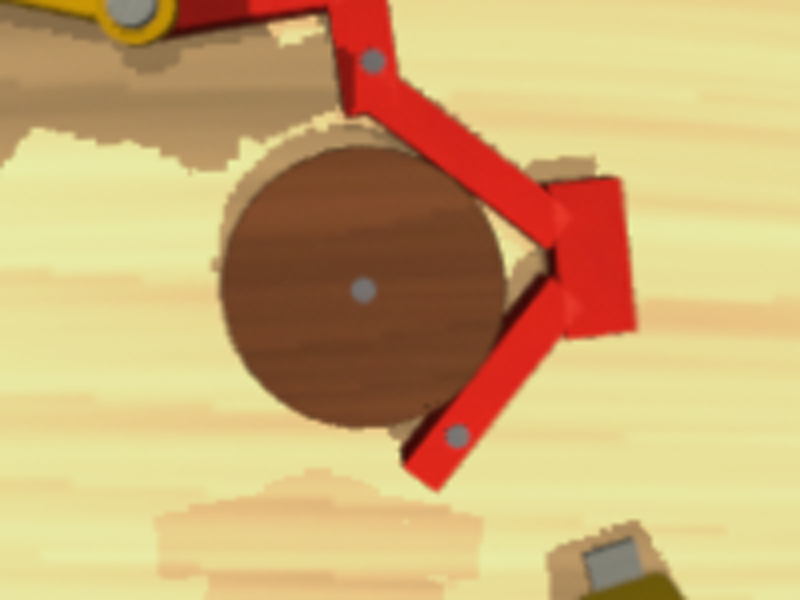

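The walnut, centred at (362,290) in the crop, touches both arms. Now I'll close the bar.

Run:
```python
from rig import r
from h import *
import pickle
z=29
p,a=barpos(1.9,100,42)
r.move_pose((*p,130),Q(a))
r.movel((*p,z),150,stop_force=8)
for th in list(np.linspace(1.9,.1,7)):
    p,a=barpos(th,100,18)
    if r.movel((*p,z),110,rotation=Q(a),stop_force=15):print("stop",th)
p,a=barpos(-.12,100,18)
print("shut",r.movel((*p,z),30,rotation=Q(a),stop_force=9))
s=r.get_state();print(s["time"],s["tool_pos"],s["wrist_force"],"exp th0",barpos(0,100,18)[0])
p=np.array(s["tool_pos"][:2])+[0,25]
r.movel((*p,z),150);r.movel((*p,150),250)
r.move_pose((480,-235,300),Q(0))
f=r.grab_frame("wrist")
cv2.imwrite("pics/w7.png",cv2.resize(f["pixels"][40:220,130:370,::-1],(800,600),interpolation=cv2.INTER_CUBIC))
r.move_pose((450,-480,320),Q(0))
pickle.dump((f,r.grab_frame("top")),open("f6.pkl","wb"));print(r.get_state()["time"])
```

```text
shut True
38.1 [ 505.53448532 -161.9596912    28.71114824] [-0.5497224   1.39372865  0.4039439 ] exp th0 [ 505.51533151 -164.01381303]
41.1583
```

View pics/w7.png

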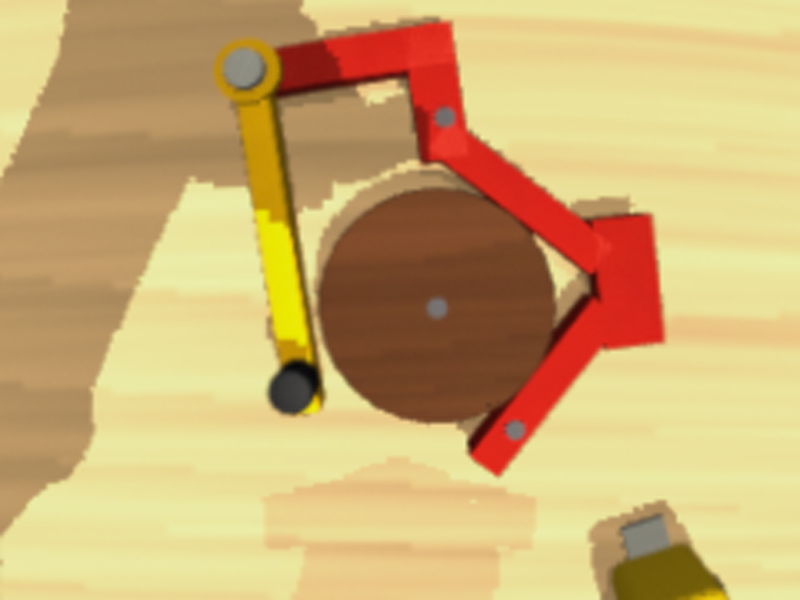

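The picture shows the bar square to the side block, from (247,68) to the knob at (293,388), with a thin gap to the disc. I'll check the bin and bystanders numerically, then hand in.

Run:
```python
from rig import r
from h import *
import pickle
t0=pickle.load(open("f0.pkl","rb"))["top"];t1=pickle.load(open("f6.pkl","rb"))[1]
for n,(u0,v0,u1,v1) in dict(sleeve=(118,228,148,250),maple=(78,212,120,254),glue=(186,95,214,135),pot=(138,95,174,135),tape=(318,250,348,286),jar=(362,168,402,206)).items():
    A,B=[x["pixels"][v0:v1,u0:u1].astype(float).mean(2) for x in(t0,t1)]
    print(n,"shift",np.round(cv2.phaseCorrelate(A-A.mean(),B-B.mean()),2) if 0 else cv2.phaseCorrelate(A,B),"mean diff",round(abs(A-B).mean(),1))
for c in blobs(t1,(14,90,120),(24,200,255),60,(90,160,155,260)):
    e=cv2.minAreaRect(c);print("pale",np.round([onz(t1,*q,34)[:2] for q in cv2.boxPoints(e)]).tolist())
```

```text
sleeve shift ((0.1905161484262301, 0.225844843201223), 0.7127914826372412) mean diff 4.0
maple shift ((0.4956155474717967, 0.4998009405316459), 1.0078827874249996) mean diff 1.3
glue shift ((0.04040059290042741, -0.008124151836607751), 0.9642274790193286) mean diff 1.3
pot shift ((0.008863350333463416, -0.043583836391817954), 0.9748457918076462) mean diff 1.2
tape shift ((-0.31936821260259585, -0.291181329829314), 0.7458242770715632) mean diff 21.8
jar shift ((0.28288537259522784, -0.22177184843894437), 0.8276979603965775) mean diff 3.2
pale [[494.0, 317.0], [496.0, 248.0], [405.0, 241.0], [403.0, 309.0]]
pale [[536.0, 215.0], [537.0, 179.0], [456.0, 173.0], [455.0, 209.0]]
```

```bash
python3 -c "
from rig import r
print(r.finish_job())"
```

```text
the job is handed in; nothing more can be done
None
```

The job is handed in at about 41 s of the 72 s allowed: by the last pictures the walnut disc sits against both arms of the V with the bar shut behind it, the rest of the stock is still in the bin, and the glue, tape, pot and jar have not visibly moved.

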